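# Slide the cake board out over the step's edge

## Task

Push the white cake board, with the ramekin riding on it, across the wooden step until the board's far edge overhangs the step's far edge (the long one away from the robot) squarely by about 4 cm, so that a colleague across the table can get their fingers under it; then draw the hand clear. Only push the board along: do not lift or tip it, keep both its ends on the step, and do not touch the ramekin. Leave the jar, the mug and the spatula where they are.

Things in the scene. Friction and masses are not known exactly. Their poses are not given: they have to be found in the camera images.
- step: Low oak serving step fixed on the table: a flat top 300 (x) x 360 (y) x 22 mm on two side panels; its top is 60 mm above the table. Origin: centre of its underside, on the table. +x points towards the far edge, y along that edge.
- step_edge (a point): Middle of the step's far edge (the long edge away from the robot), at the height of its top, 60 mm above the table; +x points straight out over the edge, y runs along the edge, z up.
- board: White rigid rectangular cake board, 120 (x) x 200 (y) x 8 mm, about 0.2 kg, loose, lying flat on the step with a ramekin on it. Origin: centre of its underside; +x points towards its far long edge. Its near long edge, the one to push on, is at x = -60 mm. It starts 10 to 60 mm short of the step's edge and up to 0.25 rad askew to it; it slides with friction and stops as soon as the pushing stops.
- board_front (a point): Middle of the board's far long edge, at its underside (60 mm ahead of the board's origin along the board's +x). Its distance beyond step_edge along that point's +x is the overhang.
- ramekin: Small round terracotta ramekin (open cup), rim diameter 62 mm, 45 mm high, about 0.12 kg, standing loose on the board, somewhere about its middle or a little to the far side. Origin: centre of its underside.
- jar: Bystander: glass jar with metal lid, diameter 60 mm, 100 mm high, on the table beside the step. Origin: centre of its underside.
- mug: Bystander: white mug, diameter 76 mm with a handle towards its +y, 85 mm high, on the table beside the step. Origin: centre of its underside.
- spatula: Bystander: kitchen spatula about 240 mm long lying on the table beyond the step's far edge. Its origin lies in the tool, its length along its x.
There are look-alikes about, which are no part of the job. What is meant by the board is not green, purple or turquoise, and is the larger of those in its own colour.

How it is judged (in metres and radians):
At the end, for the whole second after the job is handed in: The middle of the board's far edge is 30 to 50 mm beyond the step's far edge; the board is square to it within 0.12 rad, flat on the step, its middle within 80 mm of the step's middle along the edge, at rest; the ramekin stands upright on it (x of board_front in the frame of step_edge between 0.03 and 0.05 m and y of board in the frame of step between -0.08 and 0.08 m and z of board_front in the frame of step_edge between -0.004 and 0.004 m and angle between the x axis of board and the x axis of step, either way round below 0.12 rad and angle between board's own z axis and vertical below 0.04 rad and linear speed of each of board, ramekin below 0.01 m/s and angle between ramekin's own z axis and vertical below 0.08 rad and z of ramekin in the frame of board between 0.005 and 0.011 m and x of ramekin in the frame of board between -0.05 and 0.05 m and y of ramekin in the frame of board between -0.09 and 0.09 m); the robot touches nothing.
It fails at once if the board is lifted or tipped: more than 8 mm off the step, or tilted by more than 0.1 rad (z of board in the frame of step above 0.068 m or angle between board's own z axis and vertical above 0.1 rad).
It fails at once if the robot touches the ramekin (contact force between any of the fingers, the arm and ramekin above 0.3 N).
It fails at once if the ramekin tips over (angle between ramekin's own z axis and vertical above 0.3 rad).
It fails at once if the jar, the mug or the spatula is moved by more than 20 mm (distance of any of jar, mug, spatula from where it was at the start of the episode above 0.02 m).
It also fails if it takes over 38 s, if anything falls off the work surface, if the arm or the gripper's body presses on something with over 40 N, if the wrist force passes 120 N, or if a joint passes its speed limit or range.

## Robot

A 6-joint arm with a two-finger parallel gripper is mounted at the origin on the work surface. World frame = base frame: x ahead of the robot, y to its left, z up, the work surface at z = 0. Lengths are in mm, angles in rad, forces in N, time in s.
With the tool pointing down it reaches from about 350 to 775 mm from the base axis. Payload 7.3 kg.
Tool frame: the origin (TCP) lies at the very end of the fingers, on their centre line; the grasp point (between the pads) lies bot.grip_point_offset behind it (bot.grip_point_offset is the distance from the TCP to the grasp point, in mm); z points along the fingers, y is the line along which they close (so a half turn about z gives the same grasp; the last joint's range is limited). The gripper opens to 92 mm and grips with 3 to 60 N. Pads are 19 mm wide; open, the fingers measure 130 mm over their backs; the gripper's body (75 mm by 190 mm) begins 47 mm behind the grasp point.
Start: joints at [0.975, 0.342, 1.524, -0, 1.275, -0.146], TCP at [228.251, 472.807, 226.741] pointing down, gripper open.
Joint ranges: [-2.53, 2.53], [-0.77, 2.02], [0.04, 2.7], [-1, 4.14], [0.28, 2.66], [-3.11, 3.11]. Speed limits (rad/s): [2.57, 2.57, 3.14, 3.14, 3.14, 3.14].

## Interface

Orientations are given as [roll, pitch, yaw] about the fixed x, y, z axes, in that order (R = Rz(yaw) Ry(pitch) Rx(roll)).
In Python, from plant import bot gives the robot as it stands. The module is installed in compiled form; this text tells all that it offers.
- The arm moves only by the tool carry_out, never from a script. Its argument "plan" is a list of rows, each an object of numbers: "tx", "ty", "tz": the shift along the world's x, y, z in mm; "rx", "ry", "rz": the turn, a rotation vector about the world's x, y, z in rad. A call has 1 to 12 rows; each row shifts and turns the commanded pose from where the row before left it; what a row does not reach is not made up. A row lasts 1/10 s, in which the tool goes at most 50 mm and 8.59 degrees, less where a joint would pass 70% of its speed; a pose out of reach is approached as far as the arm can. A call with a gripper value outside its range is refused whole. "gripper" is the closure, from 0 (fully open) to 1 (shut), set as the call begins (left out, the last holds). The fingers move at their own pace and stop on an object; the grip force is fixed at half the most. Time passes only in rows, so rows that do not move let the fingers close. It gives the time, the measured TCP pose, the force, the opening and the grip force at its end, in the units of the state.
- bot.get_obs(): the state, without advancing time (a new reading comes with each control period).
- bot.capture(name): name is "side" or "top" or "wrist"; returns the picture (420x560x3 uint8, red, green, blue); there is no depth.
- bot.camera_model(name): a dict with "camera_matrix" (3x3 intrinsics, pixels), "R" (3x3) and "t" (3): a world point X has camera coordinates R X + t. Camera axes: x right, y down, z forward; pixel columns grow to the right and rows downward; lengths in mm; the calibration is good to about 2 mm. A picture is of the moment at which its call begins: read the wrist's pose just before it. camera_model takes no time and is no camera call; for the wrist camera it gives the pose at the moment of the call.
- bot.close_job(): hands the job in; it is judged then, once.
The state is a dict: "time": time; "joint_positions": joint angles; "dq": joint speeds; "tau": joint torques, N m; "tool_pos": TCP position; "tcp_rot": TCP orientation; "contact_force": force on the tool from outside, world axes, zero at the start; "moment": the same for the moment, N m; "grip_width": finger opening in mm; "finger_force": force on a finger pad.
Only numpy, scipy, OpenCV 4.12 (cv2) and the standard library are available. Lean on these libraries where they do the work, as an engineer would, in place of code of your own. Each camera call takes 0.05 s, during which the arm holds its last target. There are 200 camera calls.

## Working session

There is one attempt and no reset: what is moved stays moved. The work goes in short steps, Python scripts to look and compute and a tool call to move; the robot and the scene stay as the last step left them, time stands still between calls to the robot, and variables do not carry over. Pictures are saved under pics/ and viewed, at most 10 in all, crops included, and the job is handed in when it is done.

Besides the shell and the picture viewer there is one more tool, called after ">>>" by a JSON object that holds its "method" and its "body", one argument or row to a line. carry_out: Moves the arm, as the interface text tells. Its arguments: {"type":"object","properties":{"plan":{"type":"array"},"gripper":{"type":"number"}},"required":["plan"]}

```bash
mkdir -p pics; python3 - <<'E'
from plant import bot
import cv2
for n in("top","side"):
    cv2.imwrite(f"pics/{n}0.png",bot.capture(n)[:,:,::-1]); m=bot.camera_model(n); print(n,m)
o=bot.get_obs(); print(o); print(bot.grip_point_offset)
E
```

```text
top {'camera_matrix': array([[406.51213623,   0.        , 280.8839127 ],
       [  0.        , 406.51213623, 207.30502314],
       [  0.        ,   0.        ,   1.        ]]), 'R': array([[ 0.02343278, -0.99934685, -0.02750961],
       [-0.98891567, -0.01913503, -0.14724011],
       [ 0.14661754,  0.03065493, -0.98871815]]), 't': array([ 23.73707365, 527.24144603, 987.11694112])}
side {'camera_matrix': array([[522.45783971,   0.        , 271.64654887],
       [  0.        , 522.45783971, 197.06651979],
       [  0.        ,   0.        ,   1.        ]]), 'R': array([[ 0.80238558, -0.59657003,  0.01678035],
       [-0.39825646, -0.55617159, -0.72942783],
       [ 0.44448753,  0.57859949, -0.68385193]]), 't': array([-433.79267924,  272.98504378, 1130.48285077])}
{'time': 0.1, 'joint_positions': array([ 9.74977908e-01,  3.42675982e-01,  1.52488458e+00, -6.38336185e-06,
        1.27540329e+00, -1.45977289e-01]), 'dq': array([-0.00039113, -0.00165065, -0.00100387,  0.00190101, -0.00111177,
       -0.00144496]), 'tau': array([ 2.07288984e-03, -4.32001269e+01, -2.44696140e+01,  7.20398873e-02,
        5.26024529e-02, -6.43196677e-05]), 'tool_pos': array([228.0557298 , 472.49437454, 226.11543721]), 'tcp_rot': array([-3.14023515e+00, -1.93414823e-04,  2.69175326e+00]), 'contact_force': array([-0.70404322,  0.10718728, -0.21457488]), 'moment': array([-0.01152682,  0.03541585, -0.01625169]), 'finger_force': 0.0, 'grip_width': 91.71223455019837}
18.8
```

View pics/top0.png

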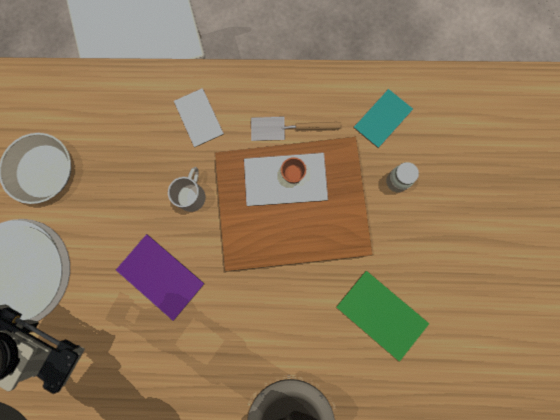

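View pics/side0.png

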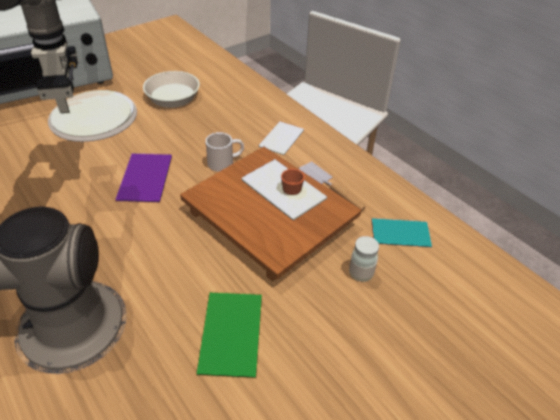

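The top view shows the step with corners near (215,153), (358,138), (371,255) and (224,271). The white board is at about (244–328, 154–206) and the ramekin near (293,172). The mug is near (187,195), the jar near (404,177), and the spatula lies beyond the far edge at about row 128. The side view agrees.

```bash
cat > h.py <<'E'
from plant import bot
import cv2, numpy as np
def ray(m,uv,z):
    uv=np.atleast_2d(uv).astype(float); R,t,K=m["R"],m["t"],m["camera_matrix"]
    d=np.c_[uv,np.ones(len(uv))]@np.linalg.inv(K).T@R; c=-R.T@t
    return c+d*((z-c[2])/d[:,2])[:,None]
def proj(m,X):
    p=(np.atleast_2d(X)@m["R"].T+m["t"])@m["camera_matrix"].T; return p[:,:2]/p[:,2:]
def biggest(mask):
    c,_=cv2.findContours(mask,cv2.RETR_EXTERNAL,cv2.CHAIN_APPROX_NONE); return max(c,key=cv2.contourArea)
def board(img,roi):
    hsv=cv2.cvtColor(img,cv2.COLOR_RGB2HSV); m=cv2.inRange(hsv,(0,0,110),(180,60,255))
    k=np.zeros_like(m); x0,y0,x1,y1=roi; k[y0:y1,x0:x1]=m[y0:y1,x0:x1]
    return biggest(cv2.morphologyEx(k,cv2.MORPH_OPEN,np.ones((3,3))))
def rect(P):
    r=cv2.minAreaRect(P[:,:2].astype(np.float32)); return r,cv2.boxPoints(r)
E
python3 - <<'E'
from h import *
m=bot.camera_model("top"); img=bot.capture("top")
c=board(img,(225,145,350,225)); P=ray(m,c[:,0],68)
r,b=rect(P); print("board",r,b.round(1).tolist())
hsv=cv2.cvtColor(img,cv2.COLOR_RGB2HSV)
# step: more saturated/darker wood
print("step hsv",hsv[235,300],hsv[165,232],"table",hsv[300,300],hsv[100,300],hsv[200,450])
s=cv2.inRange(hsv,(3,150,60),(13,255,255)); k=np.zeros_like(s);k[130:285,205:380]=s[130:285,205:380]
s=cv2.morphologyEx(k,cv2.MORPH_OPEN,np.ones((3,3)));cs=biggest(s)
r,b=rect(ray(m,cs[:,0],60));print("step",r,b.round(1).tolist())
red=cv2.inRange(hsv,(0,120,20),(12,255,200)); k=np.zeros_like(red);k[150:195,270:315]=red[150:195,270:315]
q=biggest(k);e=cv2.minEnclosingCircle(q);print("ram",e,ray(m,e[0],113))
v=img.copy();cv2.drawContours(v,[c],-1,(255,0,0),1);cv2.drawContours(v,[cs],-1,(0,255,0),1);cv2.drawContours(v,[q],-1,(0,0,255),1)
cv2.imwrite("pics/ov.png",cv2.resize(v[120:290,160:440],None,fx=2.8,fy=2.8)[:,:,::-1])
print([ray(m,u,z)[0].round() for u,z in(((187,185),85),((405,172),100),((295,128),5),((193,175),50))])
E
```

```text
board ((594.2847900390625, 25.337646484375), (120.33255767822266, 200.92210388183594), 5.228126049041748) [[525.2000122070312, 119.9000015258789], [543.5, -80.19999694824219], [663.4000244140625, -69.19999694824219], [645.0, 130.89999389648438]]
step hsv [ 13 158 144] [ 13 161 146] table [ 18 111 166] [ 15 119 163] [ 17 118 162]
step ((537.1416015625, 15.10760498046875), (272.11273193359375, 352.50714111328125), 3.8299190998077393) [[389.6000061035156, 181.89999389648438], [413.20001220703125, -169.8000030517578], [684.7000122070312, -151.6999969482422], [661.0999755859375, 200.10000610351562]]
ram ((293.20001220703125, 169.8000030517578), 12.396873474121094) [[606.19508771   5.61726666 113.        ]]
[array([571., 265.,  85.]), array([ 608., -261.,  100.]), array([748.,   3.,   5.]), array([604., 260.,  50.])]
```

View pics/ov.png

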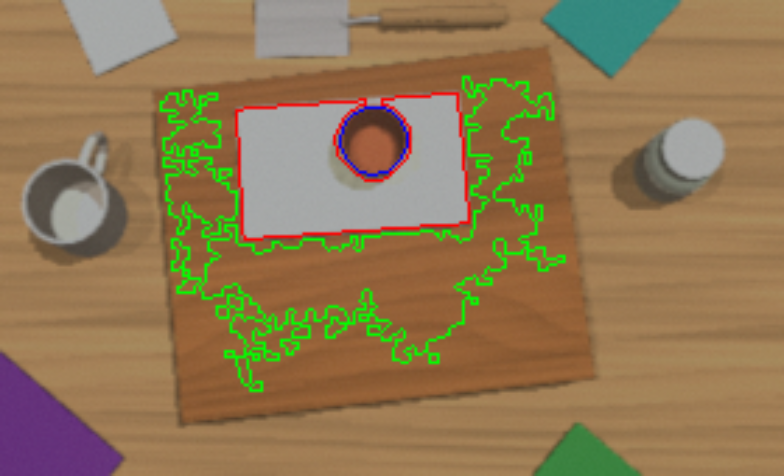

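The board outline (red) and ramekin rim (blue) fit well. The step mask is poor, so I'll get the step's edges from saturation and work out its angle.

```bash
cat >> h.py <<'E'
def step(img,m):
    hsv=cv2.cvtColor(cv2.GaussianBlur(img,(5,5),0),cv2.COLOR_RGB2HSV); s=((hsv[:,:,1]>138)|(hsv[:,:,2]<60)).astype(np.uint8)*255
    k=np.zeros_like(s);k[128:282,208:380]=s[128:282,208:380]
    cv2.fillPoly(k,[np.int32([(250,160),(320,158),(322,200),(250,204)])],255)
    k=cv2.morphologyEx(k,cv2.MORPH_CLOSE,np.ones((9,9)));k=cv2.morphologyEx(k,cv2.MORPH_OPEN,np.ones((9,9)));return biggest(k)
E
python3 - <<'E'
from h import *
m=bot.camera_model("top"); img=bot.capture("top")
cs=step(img,m); q=cs[:,0].astype(float); r,b=rect(ray(m,q,60)); print("step",r,b.round(1).tolist())
# robust edge fits from nominal corners
C=np.array([(215,153),(355.7,136.3),(372,255),(224.3,271.8)]); W=ray(m,C,60); print("hand corners",W.round(1).tolist())
P=ray(m,q,60)[:,:2]
for i,n in enumerate(("far","right","near","left")):
    a,bb=W[i,:2],W[(i+1)%4,:2];d=(bb-a)/np.linalg.norm(bb-a);nn=np.array([-d[1],d[0]])
    s=(P-a)@d;L=np.linalg.norm(bb-a);sel=P[(abs((P-a)@nn)<9)&(s>20)&(s<L-20)]
    l=cv2.fitLine(sel.astype(np.float32),cv2.DIST_HUBER,0,.01,.01).ravel();print(n,len(sel),L.round(1),l.round(3),np.arctan2(l[1],l[0]).round(3))
v=img.copy();cv2.drawContours(v,[cs],-1,(0,255,0),1)
cv2.imwrite("pics/ov2.png",cv2.resize(v[120:290,160:440],None,fx=2.8,fy=2.8)[:,:,::-1])
E
```

```text
step ((536.3003540039062, 8.635726928710938), (299.28411865234375, 360.6324768066406), 7.490012168884277) [[364.3999938964844, 167.89999389648438], [411.3999938964844, -189.60000610351562], [708.2000122070312, -150.60000610351562], [661.2000122070312, 206.89999389648438]]
hand corners [[659.5, 204.7, 60.0], [708.5, -150.4, 60.0], [411.3, -188.6, 60.0], [362.8, 168.0, 60.0]]
far 125 358.5 [ 1.33000e-01 -9.91000e-01  6.82832e+02  2.80180e+01] -1.438
right 103 299.7 [ 9.91000e-01  1.33000e-01  5.58178e+02 -1.68549e+02] 0.133
near 131 359.8 [ 1.30000e-01 -9.92000e-01  3.89199e+02 -1.04070e+01] -1.441
left 103 299.0 [9.92000e-01 1.28000e-01 5.08648e+02 1.85124e+02] 0.128
```

View pics/ov2.png

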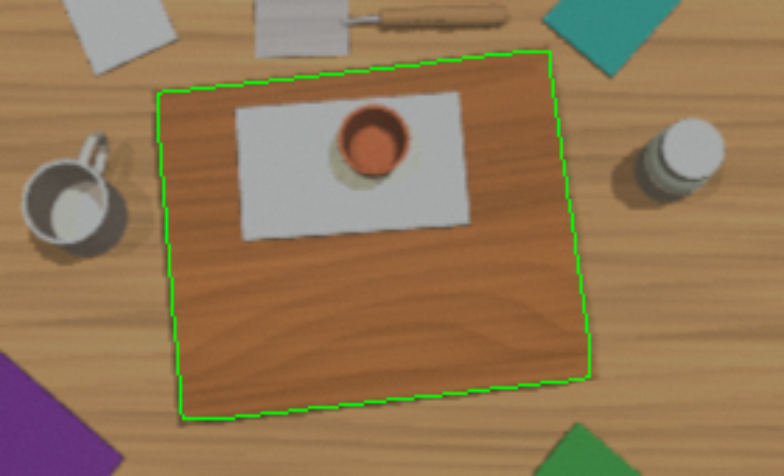

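Worked out so far:

| Item | Position (mm) | Yaw (rad) |
|---|---|---|
| Step centre | (536, 9) | 0.131 |
| Board centre | (594, 25) | 0.092 |
| Board far edge | 30 short of the step's far edge | – |

That means a push of about 70 mm. I'll use both fingers open as a wide, squaring pusher behind the near edge, with the tips at z ≈ 63.

>>> {"method": "carry_out", "body": {
  "plan": [
    {"tx": 20,"ty": -34,"rz": 0.045},
    {"tx": 20,"ty": -34,"rz": 0.045},
    {"tx": 20,"ty": -34,"rz": 0.045},
    {"tx": 20,"ty": -34,"rz": 0.045},
    {"tx": 20,"ty": -34,"rz": 0.045},
    {"tx": 20,"ty": -34,"rz": 0.045},
    {"tx": 20,"ty": -34,"rz": 0.045},
    {"tx": 20,"ty": -34,"rz": 0.045},
    {"tx": 20,"ty": -34,"rz": 0.045},
    {"tx": 20,"ty": -34,"rz": 0.045},
    {"tx": 20,"ty": -34,"rz": 0.045},
    {"tx": 20,"ty": -34,"rz": 0.045}
  ],
  "gripper": 0
}}

```text
invalid input at $.plan[0]: expected keys tx, ty, tz, rx, ry, rz
```

>>> {"method": "carry_out", "body": {
  "plan": [
    {"tx": 20,"ty": -34,"tz": 0,"rx": 0,"ry": 0,"rz": 0.045},
    {"tx": 20,"ty": -34,"tz": 0,"rx": 0,"ry": 0,"rz": 0.045},
    {"tx": 20,"ty": -34,"tz": 0,"rx": 0,"ry": 0,"rz": 0.045},
    {"tx": 20,"ty": -34,"tz": 0,"rx": 0,"ry": 0,"rz": 0.045},
    {"tx": 20,"ty": -34,"tz": 0,"rx": 0,"ry": 0,"rz": 0.045},
    {"tx": 20,"ty": -34,"tz": 0,"rx": 0,"ry": 0,"rz": 0.045},
    {"tx": 20,"ty": -34,"tz": 0,"rx": 0,"ry": 0,"rz": 0.045},
    {"tx": 20,"ty": -34,"tz": 0,"rx": 0,"ry": 0,"rz": 0.045},
    {"tx": 20,"ty": -34,"tz": 0,"rx": 0,"ry": 0,"rz": 0.045},
    {"tx": 20,"ty": -34,"tz": 0,"rx": 0,"ry": 0,"rz": 0.045},
    {"tx": 20,"ty": -34,"tz": 0,"rx": 0,"ry": 0,"rz": 0.045},
    {"tx": 20,"ty": -34,"tz": 0,"rx": 0,"ry": 0,"rz": 0.045}
  ],
  "gripper": 0
}}

```text
time: 1.4
tool_pos: [468.8, 63.2, 226.7]
tcp_rot: [3.141, -0.0, -3.05]
contact_force: [1.1, 0.7, 0.4]
grip_width: 91.9
finger_force: 0.0
```

>>> {"method": "carry_out", "body": {
  "plan": [
    {"tx": 16,"ty": -27,"tz": 0,"rx": 0,"ry": 0,"rz": 0.02},
    {"tx": 16,"ty": -27,"tz": 0,"rx": 0,"ry": 0,"rz": 0.02},
    {"tx": 0,"ty": 0,"tz": -30,"rx": 0,"ry": 0,"rz": 0},
    {"tx": 0,"ty": 0,"tz": -30,"rx": 0,"ry": 0,"rz": 0},
    {"tx": 0,"ty": 0,"tz": -30,"rx": 0,"ry": 0,"rz": 0},
    {"tx": 0,"ty": 0,"tz": -30,"rx": 0,"ry": 0,"rz": 0},
    {"tx": 0,"ty": 0,"tz": -20,"rx": 0,"ry": 0,"rz": 0},
    {"tx": 0,"ty": 0,"tz": 0,"rx": 0,"ry": 0,"rz": 0}
  ]
}}

```text
time: 2.2
tool_pos: [498.2, 11.0, 84.2]
tcp_rot: [3.14, -0.006, -3.012]
contact_force: [0.7, 0.5, 0.3]
grip_width: 92.0
finger_force: 0.0
```

```bash
python3 - <<'E'
from h import *
cv2.imwrite("pics/top1.png",cv2.resize(bot.capture("top")[110:300,150:430],None,fx=2.8,fy=2.8)[:,:,::-1])
cv2.imwrite("pics/side1.png",cv2.resize(bot.capture("side")[100:300,150:400],None,fx=3,fy=3)[:,:,::-1])
o=bot.get_obs();print(o["tool_pos"],o["tcp_rot"],o["time"],o["contact_force"])
E
```

```text
[500.4135228   10.81117247  87.00658645] [ 3.14141276e+00 -2.87086634e-04 -3.01132922e+00] 2.3 [0.15409402 0.44276766 0.26888421]
```

View pics/side1.png

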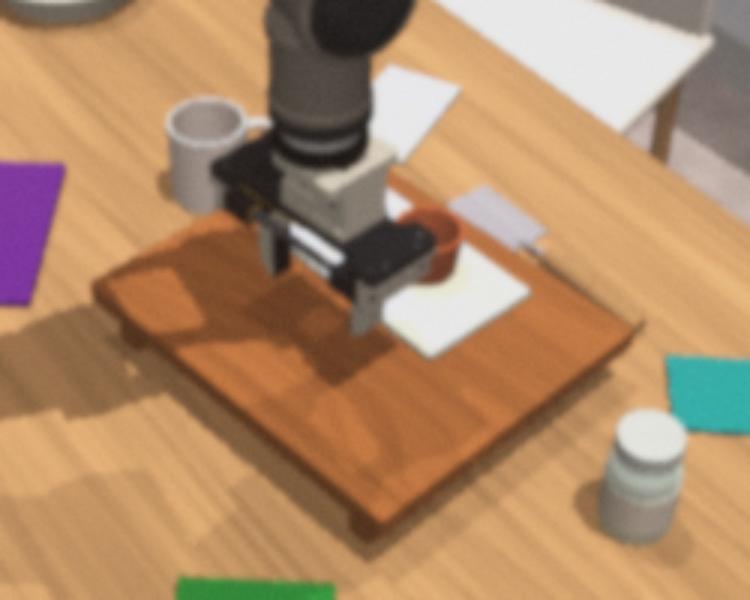

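The side view shows the open fingers upright behind the board's near edge, spread along it, with the ramekin well ahead. I'll lower gently next, then creep forward.

>>> {"method": "carry_out", "body": {
  "plan": [
    {"tx": 0,"ty": 0,"tz": -5,"rx": 0,"ry": 0,"rz": 0},
    {"tx": 0,"ty": 0,"tz": -5,"rx": 0,"ry": 0,"rz": 0},
    {"tx": 0,"ty": 0,"tz": -4,"rx": 0,"ry": 0,"rz": 0},
    {"tx": 0,"ty": 0,"tz": -4,"rx": 0,"ry": 0,"rz": 0},
    {"tx": 0,"ty": 0,"tz": -3,"rx": 0,"ry": 0,"rz": 0},
    {"tx": 0,"ty": 0,"tz": -2,"rx": 0,"ry": 0,"rz": 0},
    {"tx": 0,"ty": 0,"tz": -0.5,"rx": 0,"ry": 0,"rz": 0},
    {"tx": 0,"ty": 0,"tz": 0,"rx": 0,"ry": 0,"rz": 0},
    {"tx": 3,"ty": 0.4,"tz": 0,"rx": 0,"ry": 0,"rz": 0},
    {"tx": 4,"ty": 0.5,"tz": 0,"rx": 0,"ry": 0,"rz": 0},
    {"tx": 4,"ty": 0.5,"tz": 0,"rx": 0,"ry": 0,"rz": 0},
    {"tx": 3,"ty": 0.4,"tz": 0,"rx": 0,"ry": 0,"rz": 0}
  ]
}}

```text
time: 3.5
tool_pos: [514.9, 12.6, 63.3]
tcp_rot: [-3.142, 0.0, -3.011]
contact_force: [-1.0, -0.6, -0.4]
grip_width: 91.9
finger_force: 0.0
```

>>> {"method": "carry_out", "body": {
  "plan": [
    {"tx": 2,"ty": 0.26,"tz": 0,"rx": 0,"ry": 0,"rz": 0},
    {"tx": 2,"ty": 0.26,"tz": 0,"rx": 0,"ry": 0,"rz": 0},
    {"tx": 2,"ty": 0.26,"tz": 0,"rx": 0,"ry": 0,"rz": 0},
    {"tx": 2,"ty": 0.26,"tz": 0,"rx": 0,"ry": 0,"rz": 0},
    {"tx": 2,"ty": 0.26,"tz": 0,"rx": 0,"ry": 0,"rz": 0},
    {"tx": 2,"ty": 0.26,"tz": 0,"rx": 0,"ry": 0,"rz": 0},
    {"tx": 2,"ty": 0.26,"tz": 0,"rx": 0,"ry": 0,"rz": 0},
    {"tx": 2,"ty": 0.26,"tz": 0,"rx": 0,"ry": 0,"rz": 0},
    {"tx": 2,"ty": 0.26,"tz": 0,"rx": 0,"ry": 0,"rz": 0},
    {"tx": 2,"ty": 0.26,"tz": 0,"rx": 0,"ry": 0,"rz": 0},
    {"tx": 2,"ty": 0.26,"tz": 0,"rx": 0,"ry": 0,"rz": 0},
    {"tx": 2,"ty": 0.26,"tz": 0,"rx": 0,"ry": 0,"rz": 0}
  ]
}}

```text
time: 4.7
tool_pos: [538.4, 15.9, 63.2]
tcp_rot: [3.141, -0.0, -3.011]
contact_force: [-1.6, -0.5, 0.9]
grip_width: 91.6
finger_force: 1.1
```

```bash
cat >> h.py <<'E'
def report(name,roi=(225,115,350,225)):
    m=bot.camera_model("top"); img=bot.capture("top"); c=board(img,roi); P=ray(m,c[:,0],68)[:,:2]-np.array([536.3,8.6])
    s=.131; P=P@np.array([[np.cos(s),-np.sin(s)],[np.sin(s),np.cos(s)]])   # step frame
    # far edge: extreme x per y bin, away from ramekin gap
    yb=np.round(P[:,1]/4); F=np.array([P[yb==k][np.argmax(P[yb==k,0])] for k in np.unique(yb)]); F=F[3:-3]
    l=cv2.fitLine(F.astype(np.float32),cv2.DIST_HUBER,0,.01,.01).ravel(); a=np.arctan2(-l[0]*np.sign(l[1]),abs(l[1]))
    yc=(P[:,1].max()+P[:,1].min())/2; print("front-edge overhang",(l[2]+l[0]/l[1]*(yc-l[3])-150).round(1),"ang",a.round(3),"yc",yc.round(1),"y-width",np.ptp(P[:,1]).round(1))
    o=bot.get_obs(); d=o["tool_pos"][:2]-[536.3,8.6]; print("tcp step",(d@np.array([[np.cos(s),-np.sin(s)],[np.sin(s),np.cos(s)]])).round(1),o["tool_pos"].round(1),o["contact_force"].round(1),o["time"])
    cv2.drawContours(img,[c],-1,(255,0,0),1); cv2.imwrite(f"pics/{name}.png",cv2.resize(img[90:290,160:440],None,fx=2.8,fy=2.8)[:,:,::-1])
E
python3 -c "from h import *;report('p1')"
```

```text
front-edge overhang -14.7 ang -0.244 yc 0.8 y-width 137.0
tcp step [3.4 6.9] [538.7  15.8  63.2] [-1.1 -0.2 -0.8] 4.75
```

View pics/p1.png

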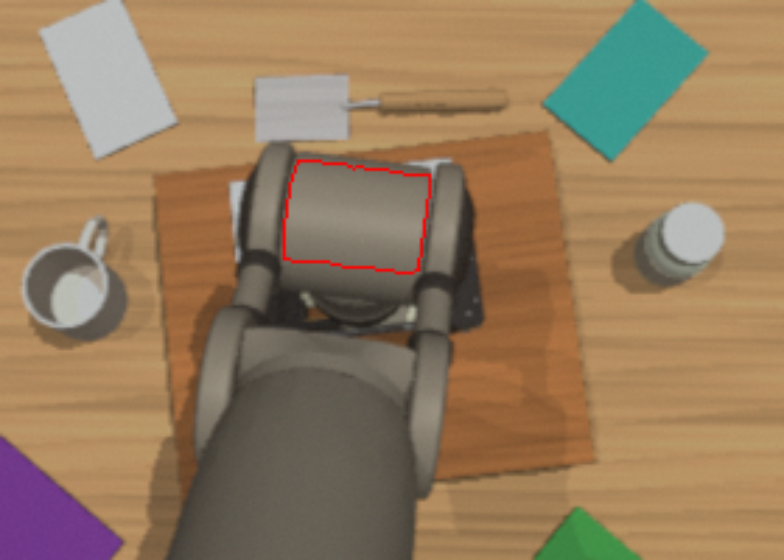

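The arm hides the board from the top camera, so the measured outline is just the arm. I'll push on most of the way by dead reckoning, stay short of the goal, and check with the side and wrist cameras.

>>> {"method": "carry_out", "body": {
  "plan": [
    {"tx": 2,"ty": 0.26,"tz": 0,"rx": 0,"ry": 0,"rz": 0},
    {"tx": 3,"ty": 0.4,"tz": 0,"rx": 0,"ry": 0,"rz": 0},
    {"tx": 3,"ty": 0.4,"tz": 0,"rx": 0,"ry": 0,"rz": 0},
    {"tx": 3,"ty": 0.4,"tz": 0,"rx": 0,"ry": 0,"rz": 0},
    {"tx": 3,"ty": 0.4,"tz": 0,"rx": 0,"ry": 0,"rz": 0},
    {"tx": 3,"ty": 0.4,"tz": 0,"rx": 0,"ry": 0,"rz": 0},
    {"tx": 3,"ty": 0.4,"tz": 0,"rx": 0,"ry": 0,"rz": 0},
    {"tx": 3,"ty": 0.4,"tz": 0,"rx": 0,"ry": 0,"rz": 0},
    {"tx": 3,"ty": 0.4,"tz": 0,"rx": 0,"ry": 0,"rz": 0},
    {"tx": 3,"ty": 0.4,"tz": 0,"rx": 0,"ry": 0,"rz": 0},
    {"tx": 2,"ty": 0.26,"tz": 0,"rx": 0,"ry": 0,"rz": 0},
    {"tx": 2,"ty": 0.26,"tz": 0,"rx": 0,"ry": 0,"rz": 0}
  ]
}}

```text
time: 5.95
tool_pos: [571.4, 20.1, 63.2]
tcp_rot: [3.141, -0.0, -3.011]
contact_force: [-1.7, 0.2, -0.9]
grip_width: 92.0
finger_force: 0.9
```

```bash
python3 - <<'E'
from h import *
m=bot.camera_model("side");img=bot.capture("side")
o=bot.get_obs();print(o["tool_pos"],o["contact_force"],o["time"])
a=cv2.resize(img[120:260,160:400],None,fx=3,fy=3);cv2.imwrite("pics/side2.png",a[:,:,::-1])
E
```

```text
[571.72705403  20.15857441  63.23893695] [-0.75908061 -0.34311549  0.04066812] 6.0
```

View pics/side2.png

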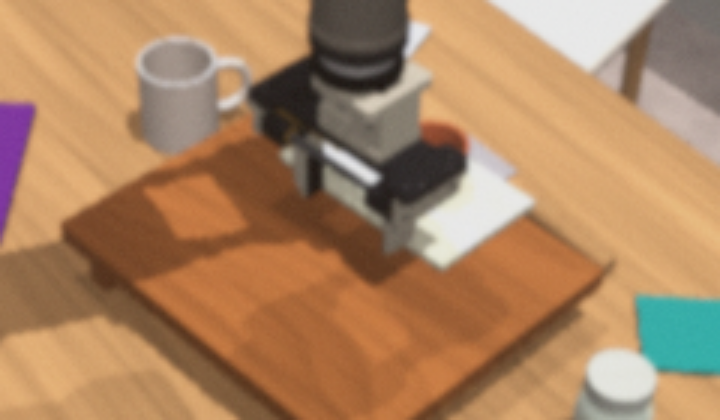

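The side view shows the fingers at the board's near edge. Its far right corner is near crop (536,205), full-image pixel (338.7,188.3), and its near right corner near crop (442,268), pixel (307.3,209.3). The ramekin is upright. I'll turn those two corners into step-frame positions.

```bash
python3 - <<'E'
from h import *
m=bot.camera_model("side");s=.131;A=np.array([[np.cos(s),-np.sin(s)],[np.sin(s),np.cos(s)]])
P=ray(m,[(338.7,188.3),(307.3,209.3)],67)[:,:2];Q=(P-[536.3,8.6])@A
print(Q.round(1),np.linalg.norm(Q[0]-Q[1]),np.arctan2(*(Q[0]-Q[1])[::-1]))
E
```

```text
[[162.3 -94.7]
 [ 45.2 -92. ]] 117.16877106991817 -0.023212961732631543
```

This agrees with dead reckoning: about 15 mm of overhang and nearly square. I'll push roughly 23 mm more, then back off and lift clear to check from above.

>>> {"method": "carry_out", "body": {
  "plan": [
    {"tx": 2,"ty": 0.26,"tz": 0,"rx": 0,"ry": 0,"rz": 0},
    {"tx": 2.5,"ty": 0.33,"tz": 0,"rx": 0,"ry": 0,"rz": 0},
    {"tx": 3,"ty": 0.4,"tz": 0,"rx": 0,"ry": 0,"rz": 0},
    {"tx": 3,"ty": 0.4,"tz": 0,"rx": 0,"ry": 0,"rz": 0},
    {"tx": 3,"ty": 0.4,"tz": 0,"rx": 0,"ry": 0,"rz": 0},
    {"tx": 3,"ty": 0.4,"tz": 0,"rx": 0,"ry": 0,"rz": 0},
    {"tx": 2.5,"ty": 0.33,"tz": 0,"rx": 0,"ry": 0,"rz": 0},
    {"tx": 1.5,"ty": 0.2,"tz": 0,"rx": 0,"ry": 0,"rz": 0},
    {"tx": 1,"ty": 0.13,"tz": 0,"rx": 0,"ry": 0,"rz": 0},
    {"tx": 0.5,"ty": 0.07,"tz": 0,"rx": 0,"ry": 0,"rz": 0},
    {"tx": 0,"ty": 0,"tz": 0,"rx": 0,"ry": 0,"rz": 0},
    {"tx": 0,"ty": 0,"tz": 0,"rx": 0,"ry": 0,"rz": 0}
  ]
}}

```text
time: 7.2
tool_pos: [593.3, 23.0, 63.3]
tcp_rot: [3.142, 0.0, -3.011]
contact_force: [-1.1, 1.2, 1.2]
grip_width: 91.8
finger_force: 0.7
```

>>> {"method": "carry_out", "body": {
  "plan": [
    {"tx": -4,"ty": -0.5,"tz": 0,"rx": 0,"ry": 0,"rz": 0},
    {"tx": -10,"ty": -1.3,"tz": 0,"rx": 0,"ry": 0,"rz": 0},
    {"tx": -20,"ty": -2.6,"tz": 0,"rx": 0,"ry": 0,"rz": 0},
    {"tx": -30,"ty": -4,"tz": 5,"rx": 0,"ry": 0,"rz": 0},
    {"tx": -30,"ty": -4,"tz": 15,"rx": 0,"ry": 0,"rz": 0},
    {"tx": -30,"ty": 0,"tz": 30,"rx": 0,"ry": 0,"rz": 0},
    {"tx": -20,"ty": 0,"tz": 30,"rx": 0,"ry": 0,"rz": 0},
    {"tx": -10,"ty": 20,"tz": 30,"rx": 0,"ry": 0,"rz": 0},
    {"tx": 0,"ty": 35,"tz": 20,"rx": 0,"ry": 0,"rz": 0},
    {"tx": 0,"ty": 40,"tz": 10,"rx": 0,"ry": 0,"rz": 0},
    {"tx": -5,"ty": 40,"tz": 0,"rx": 0,"ry": 0,"rz": 0},
    {"tx": -10,"ty": 40,"tz": 0,"rx": 0,"ry": 0,"rz": 0}
  ]
}}

```text
time: 8.4
tool_pos: [424.7, 187.2, 204.1]
tcp_rot: [3.141, 0.003, -3.012]
contact_force: [0.3, 1.1, -0.7]
grip_width: 91.7
finger_force: 0.0
```

>>> {"method": "carry_out", "body": {
  "plan": [
    {"tx": -10,"ty": 40,"tz": 0,"rx": 0,"ry": 0,"rz": 0},
    {"tx": -10,"ty": 40,"tz": 0,"rx": 0,"ry": 0,"rz": 0},
    {"tx": -10,"ty": 40,"tz": 0,"rx": 0,"ry": 0,"rz": 0},
    {"tx": -5,"ty": 20,"tz": 0,"rx": 0,"ry": 0,"rz": 0},
    {"tx": 0,"ty": 0,"tz": 0,"rx": 0,"ry": 0,"rz": 0}
  ]
}}

```text
time: 8.9
tool_pos: [388.4, 327.9, 203.3]
tcp_rot: [3.14, 0.001, -3.008]
contact_force: [-1.1, 0.3, -0.2]
grip_width: 92.1
finger_force: 0.0
```

```bash
python3 -c "from h import *;report('p2')"
```

```text
front-edge overhang 60.3 ang -0.306 yc 11.1 y-width 201.7
tcp step [-104.7  334.3] [388.9 326.4 203.2] [ 0.6 -0.7 -0.4] 8.95
```

View pics/p2.png

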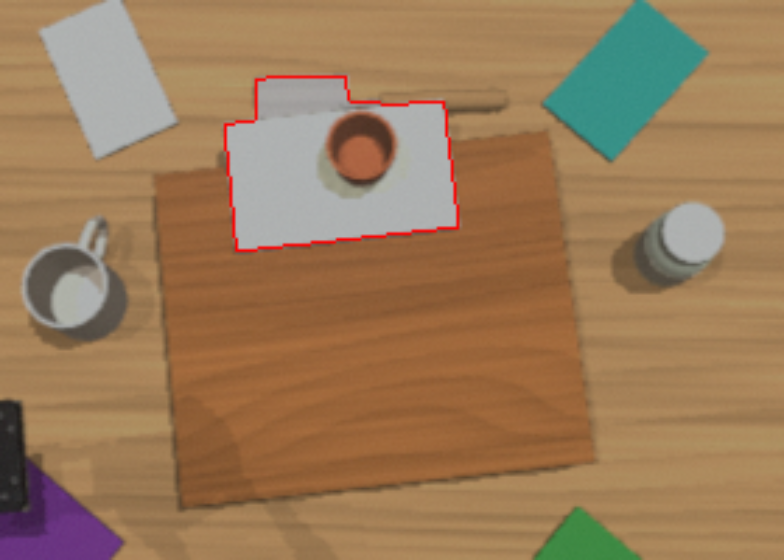

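Seen from above, the board looks square and the ramekin upright, but the grey spatula blade at crop (255–345, 76–120) merged into the board mask. I'll measure from the near edge instead, from crop (237,250) to (458,228), and add the 120 mm board width.

```bash
python3 - <<'E'
from h import *
m=bot.camera_model("top");img=bot.capture("top");s=.131;A=np.array([[np.cos(s),-np.sin(s)],[np.sin(s),np.cos(s)]])
P=(ray(m,board(img,(225,115,350,225))[:,0],68)[:,:2]-[536.3,8.6])@A
yb=np.round(P[:,1]/4);F=np.array([P[yb==k][np.argmin(P[yb==k,0])] for k in np.unique(yb)])[3:-3]
l=cv2.fitLine(F.astype(np.float32),cv2.DIST_HUBER,0,.01,.01).ravel();k=l[0]/l[1]
print("near x",l[2]+k*(11-l[3]),"overhang",l[2]+k*(11-l[3])-30,"ang",-np.arctan(k))
C=np.array([(225,124),(445,101),(458,228),(237,250)])/2.8+[160,90]
print(((ray(m,C,68)[:,:2]-[536.3,8.6])@A).round(1))
E
```

```text
near x 69.27343 overhang 39.27343 ang 0.0021661082
[[186.5 109. ]
 [184.8 -90.5]
 [ 67.1 -87.7]
 [ 69.6 109.1]]
```

Overhang is about 38–39 mm, the board is square to within about 0.01 rad, and its middle is about 10 mm along the edge. All are well inside tolerance and the hand is clear, so I'm handing in.

```bash
python3 -c "from plant import bot;print(bot.close_job())"
```

```text
the job is handed in; nothing more can be done
None
```

I pushed the board to an overhang of about 39 mm, square to the step's far edge, with the ramekin upright on it and the hand drawn clear; the job is handed in, and it gave no verdict back.

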